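Set the drill carriage of a ski-binding jig to its red stop

ROBOT

A 6-joint arm with a two-finger parallel gripper is mounted at the origin on the work surface. World frame = base frame: x ahead of the robot, y to its left, z up, the work surface at z = 0. Lengths are in m, angles in degrees, forces in N, time in s.
With the tool pointing down it reaches from about 0.4 to 0.825 m from the base axis. Payload 7 kg.
Tool frame: the origin (TCP) lies midway between the tips of the shut fingers; the grasp point (between the pads) lies 19 mm behind it; x points along the fingers, z is the direction in which the jaws open and shut, and the axes are right-handed (so a half turn about x gives the same grasp; the last joint's range is limited). The gripper opens to 88 mm and grips with 3 to 60 N. Pads are 19 mm wide; open, the fingers measure 130 mm over their backs; the gripper's body (78 mm by 193 mm) begins 47 mm behind the grasp point.
Start: joints at [84.345, 20.546, 0.682, 0, -70.136, -16.507], TCP at [0.255, 0.625, 0.227] pointing down, gripper open.
Joint ranges: [-176.03, 176.03], [-82.01, 121.73], [-58.28, 71.71], [-173.87, 95.51], [-174.79, -0.11], [-173.66, 173.66]. Speed limits (degrees/s): [136.94, 136.94, 172.46, 180, 180, 180].

INTERFACE

Orientations are given as [roll, pitch, yaw] about the fixed x, y, z axes, in that order (R = Rz(yaw) Ry(pitch) Rx(roll)).
In Python, from plant import ctrl gives the robot as it stands. The module is installed in compiled form; this text tells all that it offers.
- The arm moves only by the tool servo_tool, never from a script. Its argument "deltas" is a list of rows, each a list of 3 entries, a list of its own where there are three numbers: the turn, a rotation vector about the tool's x, y, z in degrees, then the shift along the tool's x, y, z in cm, then the finger opening in cm, from 0 to 8.76. A call has 1 to 5 rows; each row is the pose to reach, as a shift and turn from the pose measured when the call began, along the tool's axes at that moment; what a row does not reach only later rows make up. A row lasts 1/10 s, in which the tool goes at most 50 mm and 8.59 degrees, less where a joint would pass 70% of its speed; a pose out of reach is approached as far as the arm can. A call with a gripper value outside its range is refused whole. The fingers move at their own pace and stop on an object; the grip force is fixed at half the most. Time passes only in rows, so rows that repeat a pose let the fingers close. It gives the time, the measured TCP pose, the force and the opening at its end, in the units of the state.
- ctrl.get_obs(): the state, without advancing time (a new reading comes with each control period).
- ctrl.snapshot(name): name is "scene" or "top" or "wrist"; returns a dict with "image" (420x560x3 uint8, red, green, blue), "vertical_fov" (degrees; the focal length in pixels is half the picture's height over the tangent of half this angle, whatever the lens; pixels are square), "cx", "cy" (the principal point, pixels), "k1" (the pictures are not rectified: a ray, as slopes to the right and down, at radius r is drawn at 1 + k1 r^2 times it, then the intrinsics apply), "rvec" (rotation vector, rad) and "tvec" (3), from world to camera coordinates, as OpenCV has them. Camera axes: x right, y down, z forward; pixel columns grow to the right and rows downward; lengths in m; the calibration is good to about 2 mm. A picture is of the moment at which its call begins. There is no depth.
- ctrl.close_job(): hands the job in, once; it reports no verdict.
The state is a dict: "clock": time; "joint_pos": joint angles; "qvel": joint speeds; "tau": joint torques, N m; "tool_pos": TCP position; "orientation": TCP orientation; "force": force on the tool from outside, world axes, zero at the start; "moment": the same for the moment, N m; "opening": finger opening in m.
Only numpy, scipy, OpenCV 4.12 (cv2) and the standard library are available. Lean on these libraries where they do the work, as an engineer would, in place of code of your own. Each camera call takes 0.05 s, during which the arm holds its last target. There are 200 camera calls.

TASK

Press down the green pad in the middle of the yellow drill carriage to free its brake and, keeping the pad pressed, push the carriage along the rail until it rests against the red stop. Then let the pad come up, so that the brake holds the carriage there. Leave the loose things on the bench where they are.

Things in the scene. Friction and masses are not known exactly. Their poses are not given: they have to be found in the camera images.
- jig: Fixed aluminium rail (500 mm long, 64 mm wide, top 72 mm above the bench) clamped on a black ski (78 mm wide) held in two blue low vices; nothing on it but carriage and stops is higher than 80 mm. Origin: on the bench surface under the middle of the rail; its y axis runs along the rail, z up. Turned up to 0.35 rad either way.
- carriage (a joint): Travel in m of the yellow carriage along the rail, growing towards the jig's +y; 0 at the middle of the rail. The carriage is captive on the rail and cannot be lifted. With the brake on it resists about 30 N along the rail; freed, it slides with about 1 to 3 N. Fingers pressing the pad drag it by friction, or push on the inner face of a lip.
- carriage_mid (a point): Middle of the yellow carriage's plate, on its top, 84 mm above the bench, right under the green pad. Axes as the jig's. The carriage is 92 mm long along the rail and 90 mm wide. Across each end stands a yellow lip, 14 mm thick, 70 mm wide, top 110 mm above the bench; 64 mm lie free between the lips, with the green pad there, open to both sides.
- pad (a joint): How far the green pad is pressed, in m: 0 up (brake on), 0.007 fully down. Pressing loosens the brake little by little; it is free from about 0.0035 on, and 0.004 to 0.006 is a good depth to push at. The pad springs back up. About 5 N on it frees the brake, about 6 N takes it fully down.
- pad_top (a point): Centre of the top face of the green pad (58 mm along the rail, 46 mm across), also the middle of the carriage's length; 100 mm above the bench when up. It moves with the carriage and sinks with the pad. Axes as the jig's. The carriage rests on a stop when this point is 56 mm, along the rail, from that stop's origin.
- red_stop: Fixed red stop block across the rail, 20 mm along the rail, 70 mm wide, 30 mm high with a small screw head (10 mm) on top. Origin: centre of its underside, on the rail's top, midway along its thickness. It may stand on either side of the carriage, at 130 to 190 mm from the rail's middle.
- grey_stop: The same block in grey, on the other side of the carriage; not the one to go to.
- glue: Loose white bottle with orange cap, 48 mm across, 120 mm tall; origin under its centre. To be left alone.
- wax: Loose blue block of wax, 45 x 90 x 25 mm, origin under its centre. To be left alone.
- driver: Loose orange-handled screwdriver lying on the bench. To be left alone.
- toepiece: Loose black and white ski-binding toe piece, 60 x 80 x 42 mm, origin under its centre. To be left alone.

How it is judged (in metres and radians):
On the way:
1. the pad is pressed, freeing the brake, before the carriage has left its place (value of joint pad above 0.0025 m and distance of carriage_mid from where it was at the start of the episode below 0.012 m), for 0.05 s.
At the end, for the whole second after the job is handed in: The carriage rests against the red stop (pad centre within 59 mm of the stop's origin; 56 mm is contact), still, with the pad up again (pressed less than 1.2 mm), and every loose thing within 20 mm of where it was (horizontal distance between pad_top and red_stop below 0.059 m and value of joint pad below 0.0012 m and velocity of joint carriage between -0.01 and 0.01 m/s and distance of each of glue, wax, driver, toepiece from where it was at the start of the episode below 0.02 m); the robot touches nothing.
It fails at once if the carriage is dragged along (faster than 30 mm/s) with its brake on (pad pressed less than 0.8 mm) ((velocity of joint carriage above 0.03 m/s or velocity of joint carriage below -0.03 m/s) and value of joint pad below 0.0008 m).
It fails at once if a loose thing is shifted more than 30 mm or lifted (distance of any of glue, wax, driver, toepiece from where it was at the start of the episode above 0.03 m or height (world z) of any of glue, wax, driver, toepiece above 0.03 m).
It also fails if it takes over 35 s, if anything falls off the work surface, if the arm or the gripper's body presses on something with over 40 N, if the wrist force passes 120 N, or if a joint passes its speed limit or range.

## Working session

There is one attempt and no reset: what is moved stays moved. The work goes in short steps, Python scripts to look and compute and a tool call to move; the robot and the scene stay as the last step left them, time stands still between calls to the robot, and variables do not carry over. Pictures are saved under pics/ and viewed, on a budget of 10 in all, crops included, one or two more only if the job needs it, and the job is handed in when it is done.

Besides the shell and the picture viewer there is one more tool, called after "Request:" as name(argument=value, ...) on one line, values as JSON. servo_tool: Moves the arm, as the interface text tells. Its arguments: {"type":"object","properties":{"deltas":{"type":"array","items":{"type":"array"}}},"required":["deltas"]}

```bash
mkdir -p pics; cat > h.py <<'E'
import numpy as np, cv2
from plant import ctrl
from scipy.spatial.transform import Rotation as R
def cam(n):
    s=ctrl.snapshot(n); f=210/np.tan(np.radians(s["vertical_fov"])/2)
    return s,f
def save(n,fn,crop=None,k=1):
    s,f=cam(n); im=s["image"][:,:,::-1]
    if crop: a,b,c,d=crop; im=im[b:d,a:c]
    cv2.imwrite(fn,cv2.resize(im,None,fx=k,fy=k,interpolation=cv2.INTER_CUBIC)); return s
def world(s,uv,z):
    f=210/np.tan(np.radians(s["vertical_fov"])/2)
    d=np.array([(uv[0]-s["cx"])/f,(uv[1]-s["cy"])/f]); u=d.copy()
    for _ in range(30): u=d/(1+s["k1"]*(u@u))
    M=cv2.Rodrigues(np.array(s["rvec"],float))[0]; t=np.array(s["tvec"]).ravel()
    C=-M.T@t; r=M.T@np.array([u[0],u[1],1]); return C+r*(z-C[2])/r[2]
E
python3 - <<'E'
from h import *
import pickle
a={}
for n in("top","scene"):
    a[n]=save(n,f"pics/{n}0.png",k=1.4)
pickle.dump(a,open("s0.pkl","wb"))
print(ctrl.get_obs())
E
```

```text
{'clock': 0.1, 'joint_pos': array([ 8.43464547e+01,  2.05867487e+01,  6.41072998e-01, -1.90376987e-02,
       -7.01356510e+01, -1.65064648e+01]), 'qvel': array([ 0.04095393, -0.10517374,  0.14434663,  0.05338076, -0.08345775,
        0.0313661 ]), 'tau': array([-1.06831318e-03, -5.84161735e+01,  2.93746895e+01,  7.01548845e+00,
        1.00863082e-02, -6.04254046e-05]), 'tool_pos': array([0.25446478, 0.62474181, 0.22573443]), 'orientation': array([   4.09658238,   89.91672666, -108.06990935]), 'force': array([ 0.13760454, -0.42427246, -0.78177578]), 'moment': array([0.00216991, 0.02737176, 0.0085834 ]), 'opening': 0.08764348672441263}
```

View pics/top0.png

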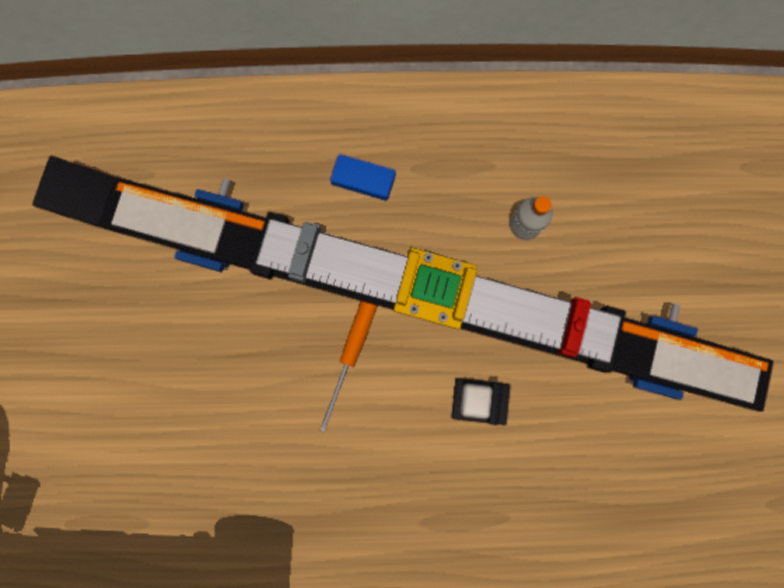

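View pics/scene0.png

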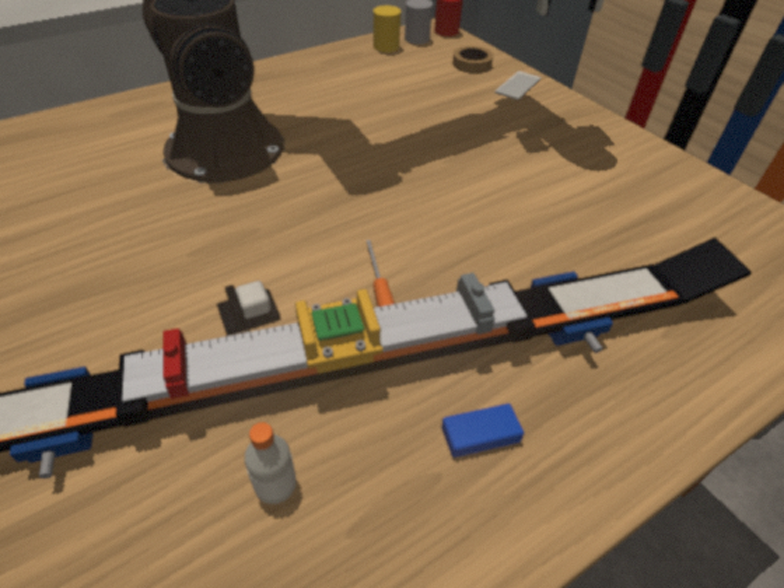

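The top view shows the pad at about (437,286), the red stop at (578,327) and the grey stop at (305,251), all in enlarged pixels. The scene view agrees, with the red stop on the glue side.

```bash
python3 - <<'E'
from h import *
import pickle
s=pickle.load(open("s0.pkl","rb"))
T=lambda u,v,z,n="top":world(s[n],(u/1.4,v/1.4),z)
p=T(437,286.5,.1); r=T(577,327,.102); g=T(305,251,.102)
print("top",p,r,g)
print("scene",T(338,321,.1,"scene"),T(174,361,.102,"scene"),T(477,300,.102,"scene"))
d=r-g; print("rail len/dir",np.hypot(*d[:2]),np.degrees(np.arctan2(d[1],d[0])),"pad-red",np.hypot(*(r-p)[:2]),"pad-grey",np.hypot(*(g-p)[:2]))
u=d[:2]/np.hypot(*d[:2]); print("off line",np.cross(u,(p-g)[:2]), "u",u, "final pad",r[:2]-.056*u)
print("glue",T(528,222,.05),"toe",T(480,401,.04),"wax",T(363,177,.025))
o=ctrl.get_obs(); M=R.from_euler("xyz",o["orientation"],degrees=True).as_matrix(); print(M.round(3))
print("rail in tool",M.T@np.r_[u,0])
print("pad in tool cm",M.T@(np.r_[p[:2],.13]-o["tool_pos"])*100)
E
```

```text
top [ 0.59564641 -0.06930775  0.1       ] [ 0.53765766 -0.2524641   0.102     ] [0.64661327 0.10396649 0.102     ]
scene [ 0.59831598 -0.06713016  0.1       ] [ 0.55430606 -0.25516697  0.102     ] [0.661491   0.09848715 0.102     ]
rail len/dir 0.37271180699397377 -106.99762555192802 pad-red 0.1921170083809543 pad-grey 0.18061445736999848
off line 0.0019131473073314628 u [-0.29233207 -0.95631687] final pad [ 0.55402825 -0.19891035]
glue [ 0.69251672 -0.20558176  0.05      ] toe [ 0.44267967 -0.12880242  0.04      ] wax [0.77079122 0.02843629 0.025     ]
[[-0.     0.926 -0.377]
 [-0.001 -0.377 -0.926]
 [-1.     0.     0.001]]
rail in tool [0.00145314 0.09009134 0.99593245]
pad in tool cm [ 9.65394962 57.7819769  51.38863874]<stdin>:9: DeprecationWarning: Arrays of 2-dimensional vectors are deprecated. Use arrays of 3-dimensional vectors instead. (deprecated in NumPy 2.0)
```

Request:
servo_tool(deltas=[[[-1,0,0],[0,3.6,3.2],0],[[-2,0,0],[0,7.2,6.4],0],[[-3,0,0],[0,10.8,9.6],0],[[-4,0,0],[0,14.4,12.8],0],[[-5.2,0,0],[0,18,16],0]])

```text
clock: 0.6
tool_pos: [0.3611, 0.4066, 0.2257]
orientation: [-2.4, 89.9, -109.3]
force: [0.6, -0.4, 0.2]
opening: 0.0532
```

```bash
cat >> h.py <<'E'
U=np.array([-.2923,-.9563,0])
def togo(t):
    o=ctrl.get_obs(); M=R.from_euler("xyz",o["orientation"],degrees=True).as_matrix()
    print("t",o["clock"],"pos",o["tool_pos"].round(4),"F",o["force"].round(2),"open",round(o["opening"],4))
    print("down",M[:,0].round(3),"rail in tool",(M.T@U).round(3),"go cm",(M.T@(np.array(t)-o["tool_pos"])*100).round(2))
E
python3 -c "
from h import *
togo([.596,-.069,.14])"
```

```text
t 0.6 pos [0.3611 0.4066 0.2257] F [ 0.62 -0.36  0.16] open 0.0532
down [-0.001 -0.002 -1.   ] rail in tool [ 0.002 -0.002  1.   ] go cm [ 8.64 36.3  38.66]
```

Request:
servo_tool(deltas=[[[0,0,0],[0,3.3,3.5],0],[[0,0,0],[0,6.6,7],0],[[0,0,0],[0,9.9,10.5],0],[[0,0,0],[0,13.2,14],0],[[0,0,0],[0,16.5,17.5],0]])

```text
clock: 1.1
tool_pos: [0.4684, 0.1893, 0.2261]
orientation: [-3.9, 89.9, -110.7]
force: [2.4, 0.9, -0.1]
opening: 0.0136
```

```bash
python3 -c "
from h import *
togo([.596,-.069,.16])"
```

```text
t 1.1 pos [0.4684 0.1893 0.2261] F [ 2.36  0.91 -0.11] open 0.0136
down [-0.001 -0.002 -1.   ] rail in tool [ 0.002 -0.002  1.   ] go cm [ 6.64 19.71 21.  ]
```

Request:
servo_tool(deltas=[[[0,0,0],[0.5,3.3,3.5],0],[[0,0,0],[1,6.6,7],0],[[0,0,0],[1.5,9.9,10.5],0],[[0,0,0],[2,13.2,14],0],[[0,0,0],[2.5,16.5,17.5],0]])

```text
clock: 1.6
tool_pos: [0.5759, -0.0281, 0.201]
orientation: [-10.4, 89.9, -117.2]
force: [0.2, 2.1, -0.5]
opening: 0.0006
```

```bash
python3 -c "
from h import *
togo([.596,-.069,.16])"
```

```text
t 1.6 pos [ 0.5759 -0.0281  0.201 ] F [ 0.16  2.05 -0.47] open 0.0006
down [-0.001 -0.002 -1.   ] rail in tool [ 0.002 -0.002  1.   ] go cm [4.11 3.12 3.33]
```

Request:
servo_tool(deltas=[[[0,0,0],[2,1.6,1.8],0],[[0,0,0],[4,3.1,3.5],0],[[0,0,0],[6,3.1,3.5],0],[[0,0,0],[7,3.1,3.5],0],[[0,0,0],[7,3.1,3.5],0]])

```text
clock: 2.1
tool_pos: [0.5941, -0.0707, 0.1294]
orientation: [-47.9, 89.7, -154.8]
force: [-0.3, 0.8, -0.4]
opening: 0.0002
```

```bash
python3 -c "
from h import *
togo([.596,-.069,.1])
save('scene','pics/s1.png',(150,140,350,290),4)
save('wrist','pics/w1.png',k=1.4)"
```

```text
t 2.1 pos [ 0.5941 -0.0707  0.1294] F [-0.28  0.79 -0.42] open 0.0002
down [-0.004 -0.002 -1.   ] rail in tool [ 0.003 -0.002  1.   ] go cm [ 2.94  0.14 -0.23]
```

View pics/s1.png

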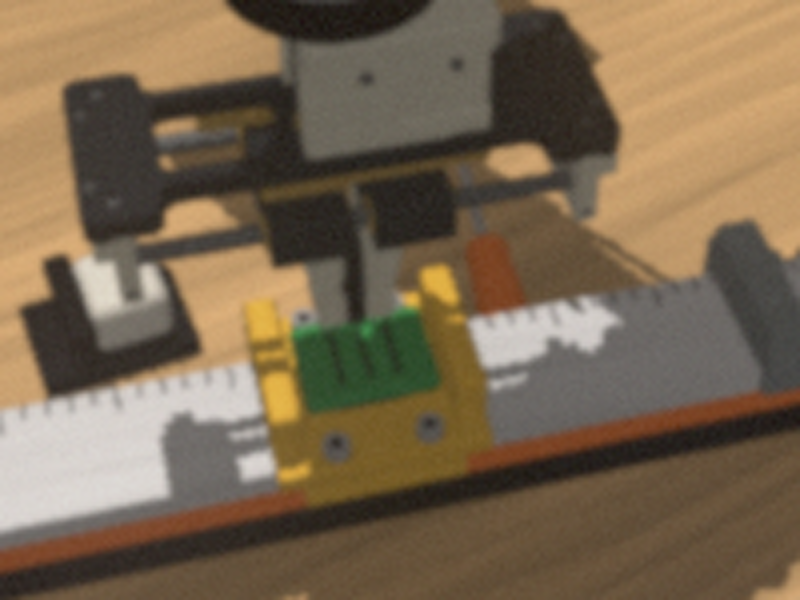

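View pics/w1.png

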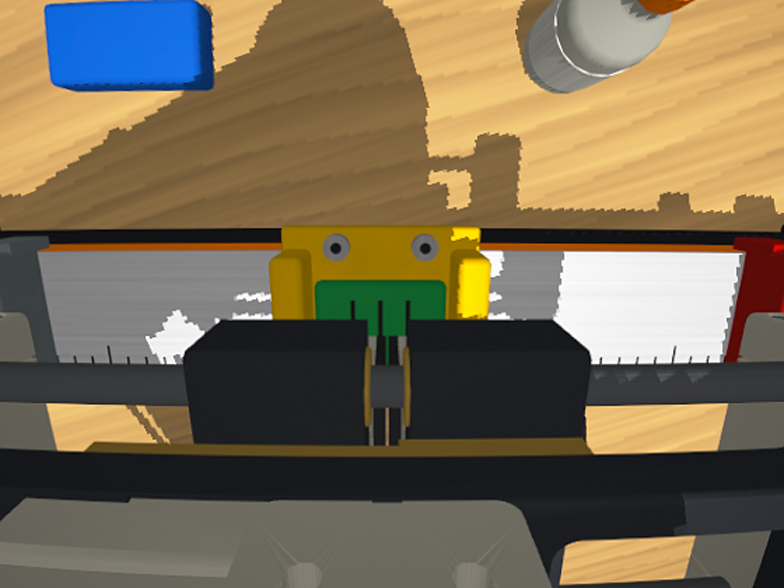

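The wrist view shows the tool aligned with the rail. The shut fingers (x≈388) are over the pad (centre x≈380) and between the lips, with red to the right. Next I press down.

Request:
servo_tool(deltas=[[[0,0,0],[1.2,0.1,0],0],[[0,0,0],[2.4,0.1,0],0],[[0,0,0],[2.8,0.1,0],0],[[0,0,0],[3.1,0.1,0],0],[[0,0,0],[3.2,0.1,0],0]])

```text
clock: 2.7
tool_pos: [0.5962, -0.0705, 0.0994]
orientation: [-15.6, 89.9, -122.4]
force: [-2.0, -0.6, 1.6]
opening: 0.0003
```

Request:
servo_tool(deltas=[[[0,0,0],[0.2,0,0],0],[[0,0,0],[0.4,0,0],0],[[0,0,0],[0.5,0,0],0],[[0,0,0],[0.5,0,0],0],[[0,0,0],[0.5,0,0],0]])

```text
clock: 3.2
tool_pos: [0.5962, -0.0705, 0.0949]
orientation: [-5.8, 89.9, -112.6]
force: [-3.2, 0.9, 5.7]
opening: 0.0004
```

Request:
servo_tool(deltas=[[[0,0,0],[0,0,0.3],0],[[0,0,0],[0,0,0.6],0],[[0,0,0],[0,0,1.0],0],[[0,0,0],[0,0,1.4],0],[[0,0,0],[0,0,1.8],0]])

```text
clock: 3.7
tool_pos: [0.5911, -0.0877, 0.0955]
orientation: [10.0, 89.9, -96.8]
force: [-3.3, 2.7, 4.9]
opening: 0.0006
```

```bash
python3 -c "
from h import *
togo([.554,-.199,.095])
save('scene','pics/s2.png',(90,160,350,310),3)"
```

```text
t 3.7 pos [ 0.5911 -0.0877  0.0955] F [-3.32  2.74  4.9 ] open 0.0006
down [-0.    -0.002 -1.   ] rail in tool [ 0.002 -0.003  1.   ] go cm [ 0.06 -0.33 11.73]
```

View pics/s2.png

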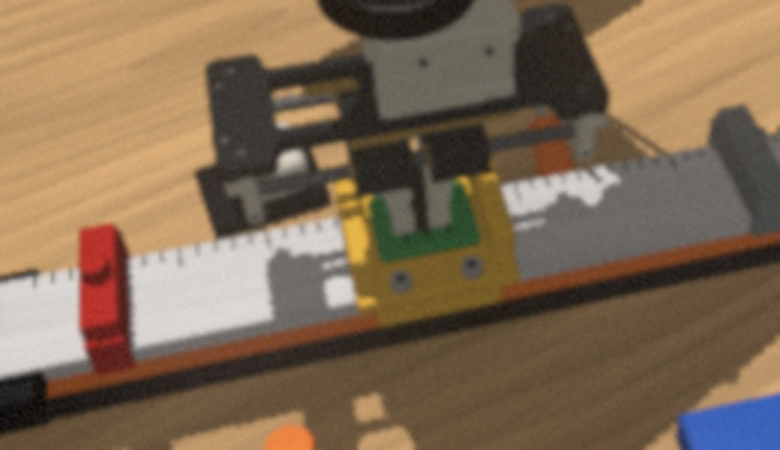

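The carriage (pad left edge, right plate corner) moved about 10 native pixels with the fingers, so it is being dragged freely.

Request:
servo_tool(deltas=[[[0,0,0],[0.05,0,0.5],0],[[0,0,0],[0.05,0,1.1],0],[[0,0,0],[0.05,-0.05,1.7],0],[[0,0,0],[0.05,-0.05,2.3],0],[[0,0,0],[0.05,-0.1,2.9],0]])

```text
clock: 4.25
tool_pos: [0.5826, -0.1157, 0.0959]
orientation: [67.9, 89.8, -38.9]
force: [0.7, 2.1, 4.8]
opening: 0.0005
```

Request:
servo_tool(deltas=[[[0,0,0],[0.05,0,0.6],0],[[0,0,0],[0.05,0,1.2],0],[[0,0,0],[0.05,-0.05,1.8],0],[[0,0,0],[0.05,-0.05,2.4],0],[[0,0,0],[0.05,-0.1,3.0],0]])

```text
clock: 4.75
tool_pos: [0.574, -0.1442, 0.0963]
orientation: [86.2, 89.7, -20.6]
force: [-0.1, 1.4, 4.4]
opening: 0.0006
```

```bash
python3 -c "
from h import *
togo([.554,-.199,.095])
save('scene','pics/s3.png',(90,160,350,310),3)"
```

```text
t 4.75 pos [ 0.574  -0.1442  0.0963] F [-0.06  1.42  4.44] open 0.0006
down [ 0.005 -0.002 -1.   ] rail in tool [ 0.    -0.004  1.   ] go cm [ 0.13 -0.33  5.82]
```

View pics/s3.png

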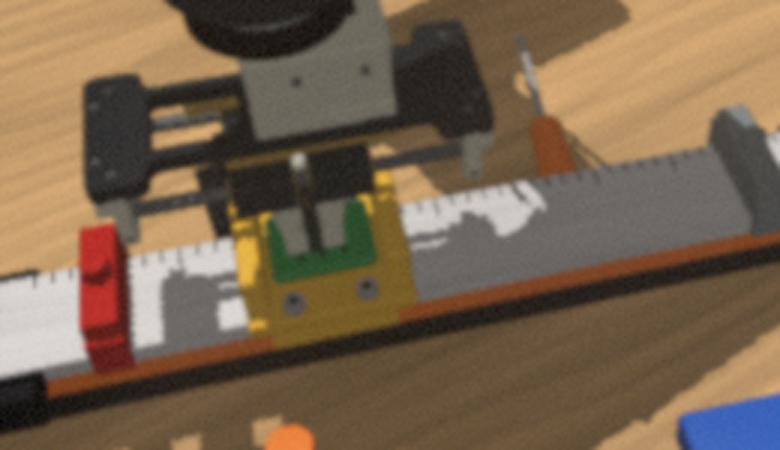

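The carriage is following, with the left lip at (245,260) and the red stop at (105,290). The TCP has crept up about 1 mm, so I press a little more.

Request:
servo_tool(deltas=[[[0,0,0],[0.15,0,0.5],0],[[0,0,0],[0.2,0,1.1],0],[[0,0,0],[0.2,-0.05,1.7],0],[[0,0,0],[0.2,-0.05,2.3],0],[[0,0,0],[0.2,-0.1,2.9],0]])

```text
clock: 5.3
tool_pos: [0.5656, -0.1727, 0.0953]
orientation: [89.6, 89.6, -17.2]
force: [-0.2, 2.0, 5.5]
opening: 0.0005
```

Request:
servo_tool(deltas=[[[0,0,0],[0.05,0,0.4],0],[[0,0,0],[0.05,0,0.8],0],[[0,0,0],[0.05,0,1.2],0],[[0,0,0],[0.1,0,1.6],0],[[0,0,0],[0.1,0,2.0],0]])

```text
clock: 5.8
tool_pos: [0.5599, -0.1919, 0.0948]
orientation: [91.7, 89.5, -15.1]
force: [-3.0, 2.4, 5.7]
opening: 0.0003
```

Request:
servo_tool(deltas=[[[0,0,0],[0.05,0,0.25],0],[[0,0,0],[0.05,0,0.5],0],[[0,0,0],[0.05,0,0.75],0],[[0,0,0],[0.05,0,1.0],0],[[0,0,0],[0.05,0,1.2],0]])

```text
clock: 6.3
tool_pos: [0.5563, -0.2034, 0.0948]
orientation: [92.8, 89.5, -14.0]
force: [-2.2, 2.4, 6.5]
opening: 0.0005
```

```bash
python3 -c "
from h import *
togo([.554,-.199,.095])
save('scene','pics/s4.png',(90,160,350,310),3)"
```

```text
t 6.3 pos [ 0.5563 -0.2034  0.0948] F [-2.21  2.4   6.53] open 0.0005
down [ 0.008 -0.002 -1.   ] rail in tool [-0.    -0.004  1.   ] go cm [-0.02 -0.35 -0.35]
```

View pics/s4.png

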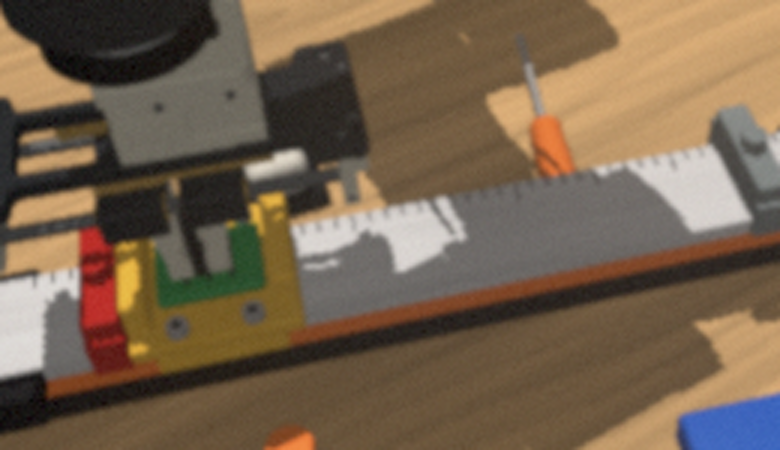

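The lip appears at the red stop. I keep pushing to make sure it is in contact.

Request:
servo_tool(deltas=[[[0,0,0],[0,0,0.2],0],[[0,0,0],[0,0,0.4],0],[[0,0,0],[0,0,0.6],0],[[0,0,0],[0,0,0.8],0],[[0,0,0],[0,0,0.8],0]])

```text
clock: 6.85
tool_pos: [0.5555, -0.2113, 0.0959]
orientation: [95.4, 89.3, -11.3]
force: [1.2, 2.0, 5.0]
opening: 0.0008
```

Request:
servo_tool(deltas=[[[0,0,0],[0.1,0,0.2],0],[[0,0,0],[0.1,0,0.4],0],[[0,0,0],[0.1,0,0.6],0],[[0,0,0],[0.1,0,0.8],0],[[0,0,0],[0.1,0,0.8],0]])

```text
clock: 7.35
tool_pos: [0.5552, -0.2175, 0.0959]
orientation: [104.0, 89.1, -2.7]
force: [0.9, 10.3, 7.5]
opening: 0.0004
```

The push force rose to 10 N, so the fingers are on the lip and the carriage is on the stop. I lift straight up while holding a slight push.

Request:
servo_tool(deltas=[[[0,0,0],[-0.3,0,0.1],0],[[0,0,0],[-0.8,0,0.1],0],[[0,0,0],[-1.5,0,0],0],[[0,0,0],[-3.5,0,0],0],[[0,0,0],[-6,0,0],0]])

```text
clock: 7.85
tool_pos: [0.5536, -0.2178, 0.156]
orientation: [102.0, 89.2, -4.7]
force: [0.2, 1.5, 0.2]
opening: 0.0004
```

Request:
servo_tool(deltas=[[[0,0,0],[-3,0,-3],0],[[0,0,0],[-5,0,-7],0],[[0,0,0],[-5,-4,-10],0],[[0,0,0],[-5,-8,-13],0],[[0,0,0],[-5,-8,-13],0]])

```text
clock: 8.35
tool_pos: [0.5112, -0.0674, 0.2062]
orientation: [105.3, 89.2, -1.3]
force: [0.6, -1.1, 0.5]
opening: 0.0004
```

```bash
python3 -c "
from h import *
import pickle
togo([.554,-.199,.095])
pickle.dump(save('top','pics/t5.png',(210,120,470,315),3),open('s5.pkl','wb'))"
```

```text
t 8.35 pos [ 0.5112 -0.0674  0.2062] F [ 0.58 -1.12  0.54] open 0.0004
down [ 0.015 -0.    -1.   ] rail in tool [-0.004 -0.008  1.   ] go cm [11.19  7.69 11.44]
```

View pics/t5.png

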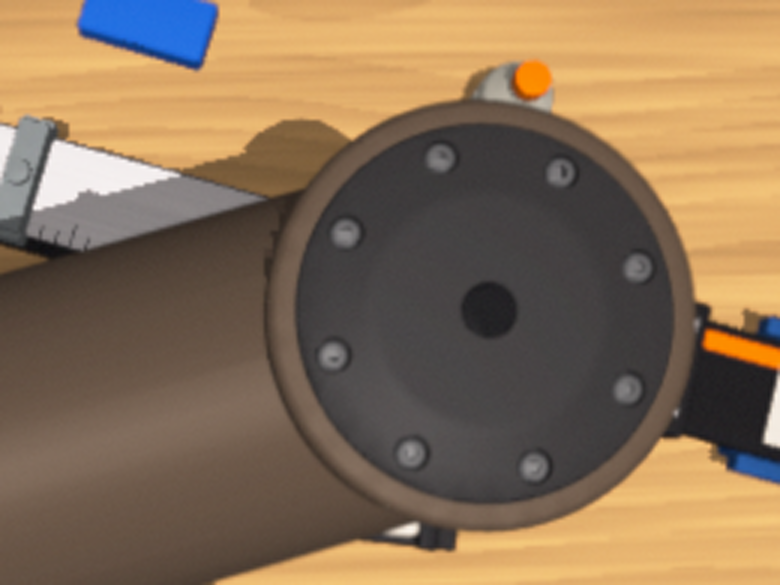

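The arm hides the carriage in this view, so I swing clear.

Request:
servo_tool(deltas=[[[0,0,0],[-0.5,-2.5,-4],0],[[0,0,0],[-1,-5,-8],0],[[0,0,0],[-1,-7.5,-12],0],[[0,0,0],[-1,-10,-16],0],[[0,0,0],[-1,-12.5,-20],0]])

```text
clock: 8.9
tool_pos: [0.4501, 0.1598, 0.2161]
orientation: [104.1, 89.0, -2.5]
force: [1.8, -0.4, -0.4]
opening: 0.0003
```

Request:
servo_tool(deltas=[[[0,0,0],[0,0,-4.5],0],[[0,0,0],[0,0,-9],0],[[0,0,0],[0,0,-13.5],0],[[0,0,0],[0,0,-18],0],[[0,0,0],[0,0,-18],0]])

```text
clock: 9.4
tool_pos: [0.5039, 0.3362, 0.2158]
orientation: [101.6, 89.0, -4.9]
force: [-0.5, -0.5, -1.3]
opening: 0.0008
```

```bash
python3 -c "
from h import *
import pickle
togo([.554,-.199,.095])
pickle.dump(save('top','pics/t6.png',(210,110,470,305),3),open('s5.pkl','wb'))"
```

```text
t 9.4 pos [0.5039 0.3362 0.2158] F [-0.52 -0.47 -1.31] open 0.0008
down [ 0.018 -0.002 -1.   ] rail in tool [-0.004 -0.008  1.   ] go cm [12.25 19.8  49.94]
```

View pics/t6.png

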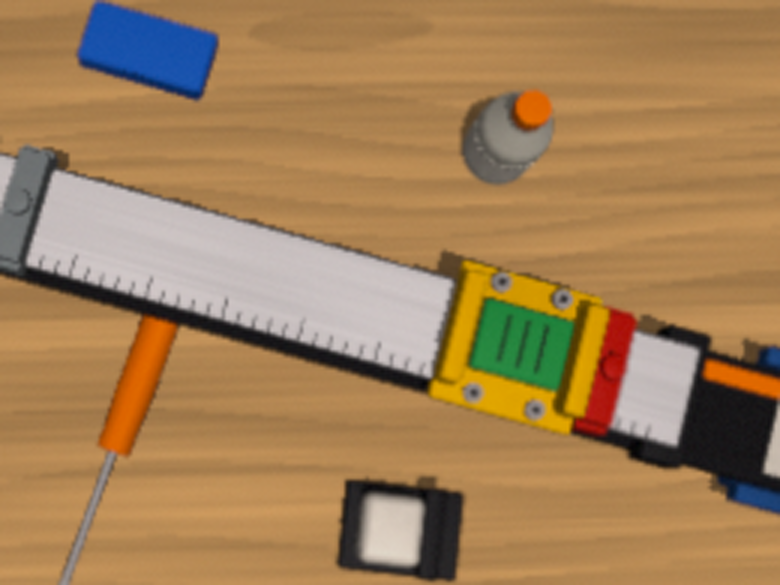

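The carriage (pad centre (522,343)) is flush against the red stop (top centre (607,371)), and the loose things look unmoved.

```bash
python3 -c "
from h import *
import pickle
s=pickle.load(open('s5.pkl','rb'))
T=lambda u,v,z:world(s,(210+u/3,110+v/3),z)
p=T(522,343,.1);r=T(607,371,.102);print(p,r,np.hypot(*(p-r)[:2]))
print(T(497,147,.05),T(400,530,.04),T(148,50,.025), ctrl.get_obs()['qvel'].round(2))
print(ctrl.close_job())"
```

```text
[ 0.55617931 -0.20109149  0.1       ] [ 0.53747278 -0.25281313  0.102     ] 0.0550005701495595
[ 0.69168803 -0.20256596  0.05      ] [ 0.4421947  -0.12971525  0.04      ] [0.77028074 0.02834597 0.025     ] [-1.27 -2.6  -2.93 -0.42 -0.33  0.49]
the job is handed in; nothing more can be done
None
```

I pressed the green pad about 5 mm with the shut fingers while the carriage was still in its place. I then slid the carriage along the rail with the pad held down until the push force rose to about 10 N against the red stop. After that I lifted straight off and moved the arm clear, and handed the job in about 9.5 s into the run.

- **Carriage:** in the last top view, pad centre to red stop measures 55 mm (56 mm is contact, limit 59 mm), and the lip looks flush with the stop.
- **Pad:** it looks to be up. I had no direct reading of its depth, so this rests on the picture and on the tool touching nothing.
- **Loose things:** glue, wax and toe piece measured within about 3 mm of where they started. I checked the driver only by eye, and it looks unmoved.
- **Disagreement:** my rough stop positions from the scene camera were up to about 17 mm off the top camera's, from coarse pixel picks. I used the top camera's values.
- **Arm at hand-in:** it was clear of everything but still settling, with joint speeds up to about 3 degrees/s.

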